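# Make up two veranda session kits from the turntable stock

## Task

Make up two kits from the things on the bamboo turntable. In the long tray, stand the glass jar on the pad next to the handle tab, the massage ball on the middle pad and the low wide tin on the pad at the far end; in the short tray, stand the tall tin on the round pad and set the chime lengthwise on the oblong pad with its metal bar on top. Leave everything upright and well centred on its pad, and do not disturb the little bowl on the turntable.

Things in the scene. Friction and masses are not known exactly. Their poses are not given: they have to be found in the camera images.
- jar_mid (a point): Lidded glass jar, round, 56 mm across and 66 mm high; the lowest 49 mm are straight glass, the top 13 mm a cork lid 52 mm across. The point is its centre, 33 mm above its underside. Stands upright on the turntable (26 mm high) at the start; z is up.
- ball_mid (a point): Purple hard silicone massage ball, 56 mm across, 58 mm high, with a flat round moulded foot 38 mm across so that it does not roll; it is widest 30 mm above its underside. The point is its centre, 29 mm above its underside. Stands upright on the turntable (26 mm high) at the start; z is up.
- low_tin_mid (a point): Low, wide aluminium tea tin, round, 61 mm across and 44 mm high, the top 14 mm a lid 57 mm across. The point is its centre, 22 mm above its underside. Stands upright on the turntable (26 mm high) at the start; z is up.
- tall_tin_mid (a point): Tall, narrow aluminium tea tin, round, 45 mm across and 68 mm high, the top 20 mm a narrower lid 35 mm across. The point is its centre, 34 mm above its underside. Stands upright on the turntable (26 mm high) at the start; z is up.
- chime_mid (a point): Meditation chime: pale wooden block 100 mm long (its x), 38 mm wide (its y) and 30 mm high, with an aluminium bar 13 mm thick held above it along its length; 50 mm high overall. The point is on its centre line, 25 mm above its underside, still beside the wooden block. Stands upright on the turntable (26 mm high) at the start; z is up. Lies at any yaw.
- tray_long: Long kit tray, pale wood, fixed, 270 mm (its x) by 130 mm (its y), floor 8 mm above the ledge, rim 13 mm high, 6 mm thick. Three round dark cork pads, 72 mm across, flush with the floor, at x = -85, 0 and +85 mm, y = 0. A flat handle tab sticks out 35 mm at the -x end, nearer the robot. It lies left or right of the turntable. Origin: centre of its underside, on the ledge; z up.
- tray_short: Short kit tray, pale wood, fixed, 210 mm (its x, roughly away from the robot) by 150 mm (its y), floor 8 mm above the ledge, rim 13 mm high, 6 mm thick. Flush dark cork pads at y = 0: a round one, 72 mm across, at x = -55 mm; an oblong one, 120 mm along y by 56 mm along x, at x = +55 mm. On the other side from the long tray. Origin: centre of its underside, on the ledge; z up.
- bowl: Small blue ceramic bowl, loose, 56 mm across and 26 mm high, in the middle of the round bamboo turntable (340 mm across, 26 mm high, does not turn), with the five things of the stock around it, their centres about 110 mm from the turntable's centre. To be left alone. Origin: centre of its underside.
Things that resemble listed ones, but are neither listed nor needed, are in the scene too. Leave any green look-alike of the part that bears chime_mid alone.

How it is judged:
By the outcome, as a careful person would: the job done as asked, in the order asked, and still so for the second after the job is handed in, with the robot touching nothing.
It also fails if it takes over 138 s, if anything falls off the work surface, if the arm or the gripper's body presses on something with over 40 N, if the wrist force passes 120 N, or if a joint passes its speed limit or range.

## Robot

A 6-joint arm with a two-finger parallel gripper is mounted at the origin on the work surface. World frame = base frame: x ahead of the robot, y to its left, z up, the work surface at z = 0. Lengths are in m, angles in rad, forces in N, time in s.
With the tool pointing down it reaches from about 0.3 to 0.775 m from the base axis. Payload 14.6 kg.
Tool frame: the origin (TCP) lies at the very end of the fingers, on their centre line; the grasp point (between the pads) lies 19 mm behind it; z points along the fingers, y is the line along which they close (so a half turn about z gives the same grasp; the last joint's range is limited). The gripper opens to 94 mm and grips with 3 to 60 N. Pads are 16 mm wide; open, the fingers measure 119 mm over their backs; the gripper's body (75 mm by 177 mm) begins 78 mm behind the grasp point.
Start: joints at [-1.4, 0.3, 1.521, -0, 1.321, -0.067], TCP at [0.13, -0.535, 0.205] pointing down, gripper open.
Joint ranges: [-3.03, 3.03], [-0.79, 2.21], [0.23, 2.52], [-1.04, 4.18], [0, 3.07], [-2.55, 2.55]. Speed limits (rad/s): [2.22, 2.22, 2.57, 3.14, 3.14, 3.14].

## Interface

Orientations are given as [roll, pitch, yaw] about the fixed x, y, z axes, in that order (R = Rz(yaw) Ry(pitch) Rx(roll)).
In Python, from station import ctrl gives the robot as it stands. The module is installed in compiled form; this text tells all that it offers.
- The arm moves only by the tool play_rows, never from a script. Its argument "commands" is a list of rows, each a list of 7 numbers: the shift along the tool's x, y, z in m, then the turn, a rotation vector about the tool's x, y, z in degrees, then the closure, from -1 (fully open) to 1 (shut). A call has 1 to 20 rows; each row shifts and turns the commanded pose from where the row before left it, along the tool's axes as they then stand; what a row does not reach is not made up. A row lasts 1/12 s, in which the tool goes at most 41.7 mm and 7.16 degrees, less where a joint would pass 70% of its speed; a pose out of reach is approached as far as the arm can. A call is refused whole if a number of a shift passes 0.0417 or a number of a turn 7.16, either way. A call with a gripper value outside its range is refused whole. The fingers move at their own pace and stop on an object; "force" is the grip in N (left out, the last holds). Time passes only in rows, so rows that do not move let the fingers close. It gives the time, the measured TCP pose, the force, the opening and the grip force at its end, in the units of the state.
- ctrl.get_obs(): the state, without advancing time (a new reading comes with each control period).
- ctrl.camera(name): name is "scene" or "top" or "wrist"; returns the picture (420x560x3 uint8, blue, green, red); there is no depth.
- ctrl.camera_model(name): a dict with "fx", "fy", "cx", "cy" (pixels), "rvec" (rotation vector, rad) and "tvec" (3), from world to camera coordinates, as OpenCV has them. Camera axes: x right, y down, z forward; pixel columns grow to the right and rows downward; lengths in m; the calibration is good to about 2 mm. A picture is of the moment at which its call begins: read the wrist's pose just before it. camera_model takes no time and is no camera call; for the wrist camera it gives the pose at the moment of the call.
- ctrl.hand_in(): hands the job in; it is judged then, once.
The state is a dict: "time_s": time; "qpos": joint angles; "joint_vel": joint speeds; "tau": joint torques, N m; "ee_pos": TCP position; "eef_rot": TCP orientation; "force": force on the tool from outside, world axes, zero at the start; "moment": the same for the moment, N m; "grip_width": finger opening in m; "grip_force": force on a finger pad.
Only numpy, scipy, OpenCV 4.12 (cv2) and the standard library are available. Lean on these libraries where they do the work, as an engineer would, in place of code of your own. Each camera call takes 0.05 s, during which the arm holds its last target. There are 200 camera calls.

## Working session

There is one attempt and no reset: what is moved stays moved. The work goes in short steps, Python scripts to look and compute and a tool call to move; the robot and the scene stay as the last step left them, time stands still between calls to the robot, and variables do not carry over. Pictures are saved under pics/ and viewed, at most 14 in all, crops included, and the job is handed in when it is done.

Besides the shell and the picture viewer there is one more tool, called after "Emit:" in YAML: its name, and indented under it one key for each argument. play_rows: Moves the arm, as the interface text tells. Its arguments: {"type":"object","properties":{"commands":{"type":"array","items":{"type":"array","items":{"type":"number"}}},"force":{"type":"number"}},"required":["commands"]}

```bash
mkdir -p pics; python3 - <<'E'
from station import ctrl
import cv2
for n in("scene","top"):
    cv2.imwrite(f"pics/{n}0.png",ctrl.camera(n)); print(n,ctrl.camera_model(n))
print(ctrl.get_obs())
E
```

```text
scene {'fx': 420.33828660191426, 'fy': 420.33828660191426, 'cx': 280.1007232972995, 'cy': 213.69847148185454, 'rvec': array([ 2.07343783,  1.5560498 , -0.49764677]), 'tvec': array([-0.09703034, -0.34837733,  1.59102787])}
top {'fx': 386.1272846575765, 'fy': 386.1272846575765, 'cx': 273.7871558182731, 'cy': 204.719945606739, 'rvec': array([ 2.16732533, -2.12488767,  0.19176999]), 'tvec': array([-0.05934118,  0.48420909,  0.9605073 ])}
{'time_s': 0.1, 'qpos': array([-1.39960135e+00,  3.00417132e-01,  1.52150805e+00, -3.62401113e-06,
        1.32071664e+00, -6.65892044e-02]), 'joint_vel': array([ 8.93667685e-04, -5.08295606e-04, -1.39182587e-03,  3.38454797e-04,
       -9.31510464e-05, -8.54204318e-04]), 'tau': array([ 1.10610115e-03, -5.32646334e+01, -3.53282797e+01,  7.09521957e-02,
        2.35550426e-02, -3.87940679e-05]), 'ee_pos': array([ 0.12951403, -0.53429058,  0.20494683]), 'eef_rot': array([-3.14054558e+00, -6.63087416e-05,  2.37785041e-01]), 'force': array([-0.64666298,  0.07246997,  0.58404097]), 'moment': array([-0.00628554,  0.0093106 , -0.00351763]), 'grip_force': 0.0, 'grip_width': 0.09381080250895919}
```

View pics/top0.png

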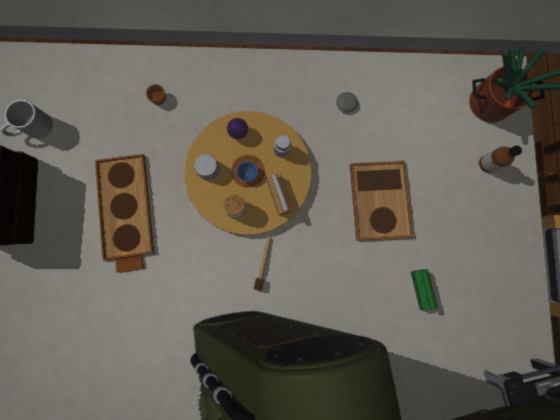

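View pics/scene0.png

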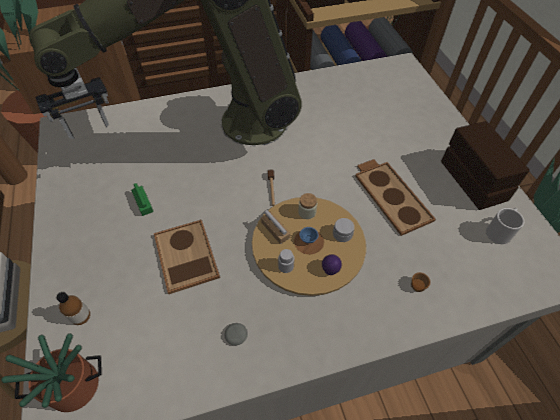

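The top view has image up = +x and image left = +y. The stock on the turntable is:
- jar, cork lid (234,206)
- ball, purple (237,128)
- low tin (206,167)
- tall tin (283,146)
- chime (280,194)

The long tray is on the left with its tab at the bottom (130,264), and the short tray is on the right. There are two chime candidates: pale wood with a metal bar at (280,194), and green at (424,290). The one on the turntable fits the description. I'll confirm it in an enlarged crop.

```bash
cat > h.py <<'E'
import numpy as np, cv2
from station import ctrl
def bp(m,uv,z):
    R,_=cv2.Rodrigues(np.array(m["rvec"])); t=np.array(m["tvec"])
    uv=np.atleast_2d(np.array(uv,float))
    d=np.c_[(uv[:,0]-m["cx"])/m["fx"],(uv[:,1]-m["cy"])/m["fy"],np.ones(len(uv))]@R
    c=-R.T@t
    return c+d*((z-c[2])/d[:,2])[:,None]
def pr(m,P):
    K=np.array([[m["fx"],0,m["cx"]],[0,m["fy"],m["cy"]],[0,0,1.]])
    return cv2.projectPoints(np.array(P,float).reshape(-1,1,3),np.array(m["rvec"]),np.array(m["tvec"]),K,None)[0].reshape(-1,2)
E
python3 - <<'E'
from h import *
im=cv2.imread("pics/top0.png"); m=ctrl.camera_model("top")
g=im.max(2)
def blobs(x0,x1,y0,y1,th):
    b=(g[y0:y1,x0:x1]<th).astype(np.uint8)
    n,_,s,c=cv2.connectedComponentsWithStats(b)
    for i in range(1,n):
        if s[i,4]>150: print(s[i],c[i]+[x0,y0], bp(m,c[i]+[x0,y0],.008).round(4))
blobs(95,156,155,262,85); print(); blobs(350,412,160,242,85)
for n,uv,z in(("jar",(234,203),.092),("ball",(237,128),.055),("low",(206,165),.07),("tall",(283,143),.094),("ch",(280,194),.07),("turn",(249,173),.026)): print(n,bp(m,uv,z).round(3))
c=im[80:280,90:440]; cv2.imwrite("pics/crop0.png",cv2.resize(c,None,fx=2.25,fy=2.25,interpolation=cv2.INTER_CUBIC))
E
```

```text
[  2   0  59 107 990] [132.33232323 209.62525253] [[0.4692 0.3239 0.008 ]]
[ 13   8  26  25 522] [120.73754789 174.82758621] [[0.5629 0.362  0.008 ]]
[ 15  38  27  26 552] [123.3442029  205.75362319] [[0.4791 0.3484 0.008 ]]
[ 18  70  27  26 568] [126.16373239 237.55633803] [[0.3951 0.3343 0.008 ]]

[  7   9  45  22 852] [378.44483568 179.76877934] [[ 0.565  -0.3332  0.008 ]]
[ 20  47  26  26 538] [382.53159851 219.85130112] [[ 0.4557 -0.3414  0.008 ]]
jar [[0.479 0.049 0.092]]
ball [[0.685 0.051 0.055]]
low [[0.579 0.125 0.07 ]]
tall [[ 0.634 -0.069  0.094]]
ch [[ 0.508 -0.064  0.07 ]]
turn [[0.571 0.017 0.026]]
```

View pics/crop0.png

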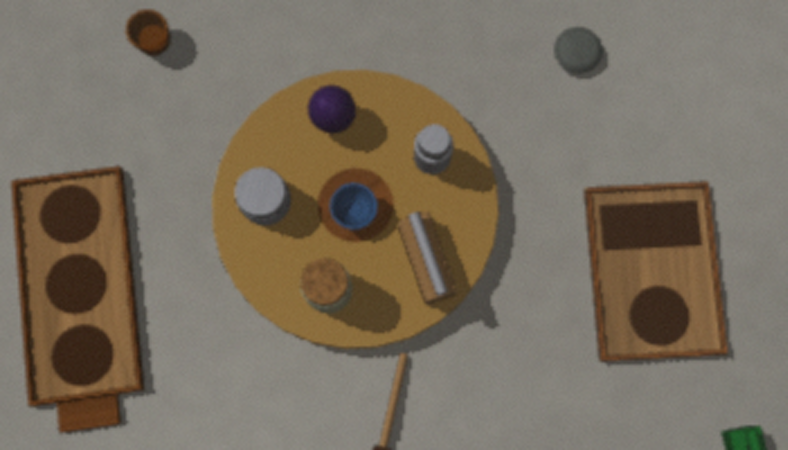

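The chime is confirmed: pale block with a metal bar at crop (428,255). The green one at crop (745,440) stays alone. Pad spacings come out at 85 and 110 mm, so the ledge is z = 0. Now I'll move above the jar.

Emit:
play_rows:
  commands:
    - [0.022,-0.026,-0.002,0,0,4.2,-1]
    - [0.022,-0.026,-0.002,0,0,0,-1]
    - [0.022,-0.026,-0.002,0,0,0,-1]
    - [0.022,-0.026,-0.002,0,0,0,-1]
    - [0.022,-0.026,-0.002,0,0,0,-1]
    - [0.022,-0.026,-0.002,0,0,0,-1]
    - [0.022,-0.026,-0.002,0,0,0,-1]
    - [0.022,-0.026,-0.002,0,0,0,-1]
    - [0.022,-0.026,-0.002,0,0,0,-1]
    - [0.022,-0.026,-0.002,0,0,0,-1]
    - [0.022,-0.026,-0.002,0,0,0,-1]
    - [0.022,-0.026,-0.002,0,0,0,-1]
    - [0.022,-0.026,-0.002,0,0,0,-1]
    - [0.022,-0.026,-0.002,0,0,0,-1]
    - [0.022,-0.026,-0.002,0,0,0,-1]
    - [0.022,-0.026,-0.002,0,0,0,-1]
    - [0.022,-0.026,-0.002,0,0,0,-1]
    - [0.022,-0.026,-0.002,0,0,0,-1]
    - [0.022,-0.026,-0.002,0,0,0,-1]
    - [0.022,-0.026,-0.002,0,0,0,-1]
  force: 20

```text
time_s: 1.77
ee_pos: [0.4767, 0.0535, 0.2453]
eef_rot: [-3.142, 0.0, 0.165]
force: [0.2, -0.5, 0.6]
grip_width: 0.0941
grip_force: 0.0
```

```bash
python3 - <<'E'
from h import *
o=ctrl.get_obs(); m=ctrl.camera_model("wrist"); im=ctrl.camera("wrist")
import pickle; pickle.dump((o,m),open("w1.pkl","wb"))
cv2.imwrite("pics/w1.png",im)
R,_=cv2.Rodrigues(m["rvec"]); print(o["time_s"],o["ee_pos"],o["eef_rot"],"cam",-R.T@m["tvec"],"axes",R.round(2),m["fx"],m["cx"],m["cy"])
E
```

```text
1.7667 [0.47670473 0.05348272 0.24533286] [-3.14157698e+00  3.72064309e-04  1.64718562e-01] cam [0.5571483  0.06703119 0.42522229] axes [[ 0.16 -0.99 -0.  ]
 [-0.95 -0.16  0.28]
 [-0.28 -0.05 -0.96]] 314.3990494610409 279.47399234755346 208.21458325510613
```

View pics/w1.png

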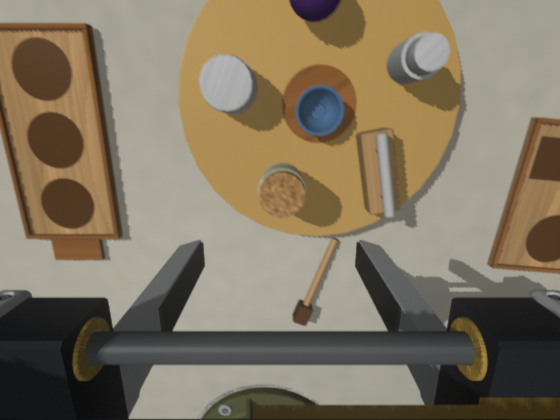

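The wrist view shows the jar lid (282,194), low tin lid (226,83), tall tin lid (432,52), chime bar (386,174), the bowl, the long tray's pads and part of the short tray. I'll turn these into positions.

```bash
cat >> h.py <<'E'
def circ(m,c,r,z):
    a=np.linspace(0,2*np.pi,60); return pr(m,np.c_[c[0]+r*np.cos(a),c[1]+r*np.sin(a),0*a+z])
E
python3 - <<'E'
from h import *
import pickle
o,m=pickle.load(open("w1.pkl","rb")); im=cv2.imread("pics/w1.png")
P={}
for n,uv,z in(("jar",(282.5,194),.092),("low",(227,83),.07),("tall",(432,51),.094),("bar0",(382,135),.074),("bar1",(390,214),.074),("bowl",(321,107),.052)):
    P[n]=bp(m,uv,z)[0]; print(n,P[n].round(4))
d=im.max(2)
n,l,s,c=cv2.connectedComponentsWithStats(((d<85)&(np.indices(d.shape)[1]<92)&(np.indices(d.shape)[0]<232)).astype(np.uint8))
for i in range(1,n):
    if s[i,4]>800: print(s[i],bp(m,c[i],.008).round(4))
S=2;I=cv2.resize(im,None,fx=S,fy=S,interpolation=cv2.INTER_CUBIC)
def ov(c,r,z,col): cv2.polylines(I,[np.int32(circ(m,c,r,z)*S+.5)],True,col,1)
for n,r,z,r2,z2 in(("jar",.026,.092,.028,.026),("low",.0285,.07,.0305,.026),("tall",.0175,.094,.0225,.026)):
    ov(P[n],r,z,(0,0,255)); ov(P[n],r2,z2,(0,255,0))
for c in((.3951,.3343),(.4791,.3484),(.5629,.362)): ov(c,.036,.008,(255,255,0))
u=np.array([np.cos(.16),np.sin(.16)])
cv2.imwrite("pics/ov1.png",I[0:480,180*S-160:180*S+620])
E
```

```text
jar [0.4777 0.0506 0.092 ]
low [0.5814 0.1274 0.07  ]
tall [ 0.6405 -0.0669  0.094 ]
bar0 [ 0.5564 -0.0462  0.074 ]
bar1 [ 0.4704 -0.0783  0.074 ]
bowl [0.575  0.0226 0.052 ]
[  29  114   53   53 2200] [[0.4804 0.3504 0.008 ]]
[  42  180   50   47 1845] [[0.3964 0.3367 0.008 ]]
```

View pics/ov1.png

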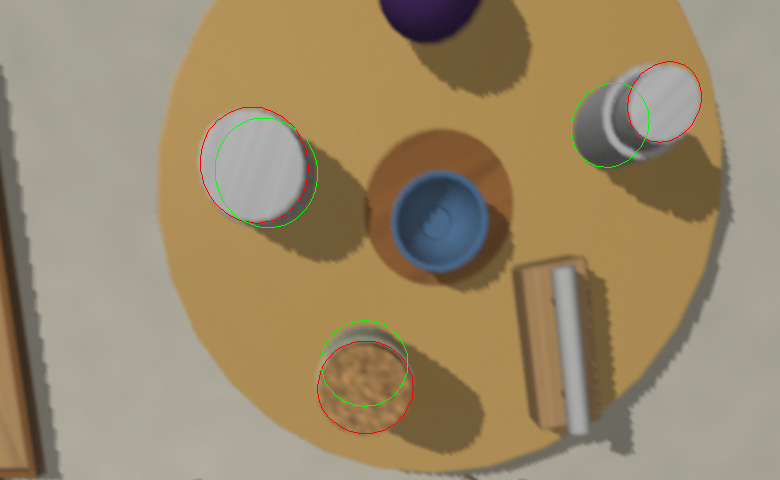

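The fits are good: red lid outlines and green base outlines match, with the jar at (.478,.050). Descend and grip.

Emit:
play_rows:
  commands:
    - [0.0007,0.0037,0.028,0,0,0,-1]
    - [0,0,0.034,0,0,0,-1]
    - [0,0,0.034,0,0,0,-1]
    - [0,0,0.034,0,0,0,-1]
    - [0,0,0.03,0,0,0,-1]
    - [0,0,0.025,0,0,0,-1]
    - [0,0,0.015,0,0,0,-1]
    - [0,0,0.007,0,0,0,-1]
    - [0,0,0,0,0,0,-1]
    - [0,0,0,0,0,0,1]
    - [0,0,0,0,0,0,1]
    - [0,0,0,0,0,0,1]
    - [0,0,0,0,0,0,1]
    - [0,0,0,0,0,0,1]
    - [0,0,0,0,0,0,1]
    - [0,0,0,0,0,0,1]
    - [0,0,0,0,0,0,1]
  force: 20

```text
time_s: 3.23
ee_pos: [0.4777, 0.0483, 0.0388]
eef_rot: [-3.142, -0.0, 0.164]
force: [-2.3, -0.2, 4.3]
grip_width: 0.0552
grip_force: 20.0
```

Emit:
play_rows:
  commands:
    - [0,0,-0.01,0,0,0,1]
    - [0,0,-0.02,0,0,0,1]
    - [0,0,-0.03,0,0,0,1]
    - [0,0,-0.03,0,0,0,1]
    - [-0.0017,-0.015,-0.01,0,0,0,1]
    - [-0.0034,-0.03,0,0,0,0,1]
    - [-0.0034,-0.03,0,0,0,0,1]
    - [-0.0034,-0.03,0,0,0,0,1]
    - [-0.0034,-0.03,0,0,0,0,1]
    - [-0.0034,-0.03,0,0,0,0,1]
    - [-0.0034,-0.03,0,0,0,0,1]
    - [-0.0034,-0.03,0,0,0,0,1]
    - [-0.0034,-0.03,0,0,0,0,1]
    - [-0.0034,-0.027,0,0,0,0,1]
    - [-0.0017,-0.015,0,0,0,0,1]
    - [0,0,0,0,0,0,1]
    - [0,0,0,0,0,0,1]

```text
time_s: 4.65
ee_pos: [0.395, 0.3358, 0.1386]
eef_rot: [3.141, 0.0, 0.166]
force: [0.5, -0.3, -2.2]
grip_width: 0.0558
grip_force: 20.0
```

```bash
python3 - <<'E'
from h import *
import pickle
o=ctrl.get_obs(); m=ctrl.camera_model("wrist"); im=ctrl.camera("wrist")
pickle.dump((o,m),open("w2.pkl","wb")); cv2.imwrite("pics/w2.png",im); print(o["ee_pos"],o["eef_rot"],o["force"])
E
```

```text
[0.3950283  0.33576115 0.13859309] [3.14124884e+00 3.34264337e-04 1.65945460e-01] [ 0.49847519 -0.31376995 -2.15199428]
```

View pics/w2.png

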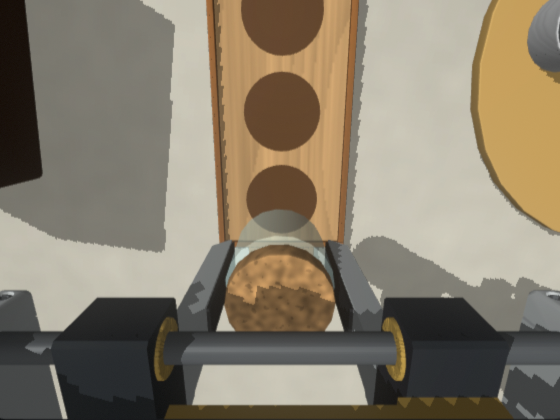

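The jar is held with its lid at about (280,297). Pads are at (282,198 partly hidden), (282,111) and (283,10). I'll compute the pads and the in-hand offset.

```bash
python3 - <<'E'
from h import *
import pickle
o,m=pickle.load(open("w2.pkl","rb")); im=cv2.imread("pics/w2.png")
d=im.max(2); Y,X=np.indices(d.shape)
n,l,s,c=cv2.connectedComponentsWithStats(((d<110)&(X>235)&(X<330)&(Y<170)).astype(np.uint8))
for i in range(1,n):
    if s[i,4]>800: print(s[i],bp(m,c[i],.008).round(4))
print(bp(m,[(225,297),(335,297),(280,297)],.190).round(4))
I=im.copy()
cv2.polylines(I,[np.int32(circ(m,(.395,.3358),.026,.1386-.012+.066)+.5)],True,(0,0,255),1)
cv2.polylines(I,[np.int32(circ(m,(.396,.3355),.036,.008)+.5)],True,(0,255,0),1)
cv2.polylines(I,[np.int32(circ(m,(.4798,.3494),.036,.008)+.5)],True,(0,255,0),1)
cv2.imwrite("pics/ov2.png",cv2.resize(I[60:360,160:400],None,fx=2,fy=2))
E
```

```text
[ 242    0   81   55 3646] [[0.5534 0.3604 0.008 ]]
[ 244   72   75   78 4567] [[0.4807 0.3485 0.008 ]]
[[0.392  0.3611 0.19  ]
 [0.4004 0.3107 0.19  ]
 [0.3962 0.3359 0.19  ]]
```

View pics/ov2.png

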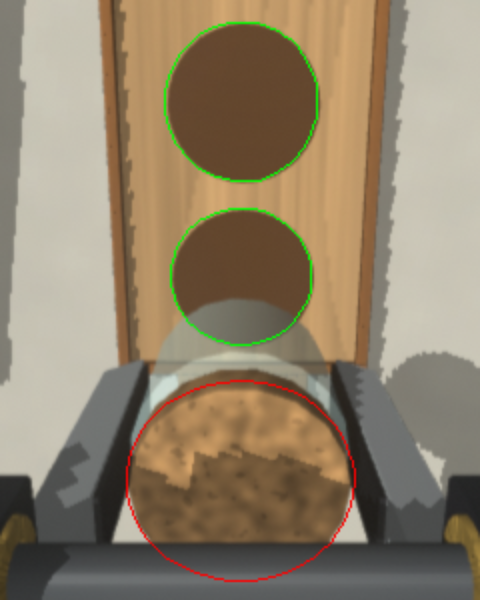

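The overlay agrees to about 1 mm. Lower, release, retreat.

Emit:
play_rows:
  commands:
    - [0.0013,0.001,0.01,0,0,0,1]
    - [0,0,0.025,0,0,0,1]
    - [0,0,0.03,0,0,0,1]
    - [0,0,0.025,0,0,0,1]
    - [0,0,0.015,0,0,0,1]
    - [0,0,0.008,0,0,0,1]
    - [0,0,0.004,0,0,0,1]
    - [0,0,0,0,0,0,1]
    - [0,0,0,0,0,0,1]
    - [0,0,0,0,0,0,-0.6]
    - [0,0,0,0,0,0,-0.6]
    - [0,0,0,0,0,0,-0.6]
    - [0,0,0,0,0,0,-0.6]
    - [0,0,-0.01,0,0,0,-0.6]
    - [0,0,-0.025,0,0,0,-0.6]
    - [0,0,-0.035,0,0,0,-0.6]
    - [0,0,-0.035,0,0,0,-0.6]
    - [0,0,-0.035,0,0,0,-0.6]
    - [0,0,-0.035,0,0,0,-0.6]
    - [0,0,0,0,0,0,-0.6]

```text
time_s: 6.37
ee_pos: [0.3985, 0.3362, 0.2041]
eef_rot: [-3.137, -0.01, 0.165]
force: [0.8, 0.8, 0.3]
grip_width: 0.0753
grip_force: 0.0
```

Emit:
play_rows:
  commands:
    - [0.008,0.014,0,0,0,0,-1]
    - [0.015,0.0275,0,0,0,0,-1]
    - [0.015,0.0275,0,0,0,0,-1]
    - [0.015,0.0275,0,0,0,0,-1]
    - [0.015,0.0275,0,0,0,0,-1]
    - [0.015,0.0275,0,0,0,0,-1]
    - [0.015,0.0275,0,0,0,0,-1]
    - [0.015,0.0275,0,0,0,0,-1]
    - [0.015,0.0275,0,0,0,0,-1]
    - [0.015,0.0275,0,0,0,0,-1]
    - [0.015,0.0275,0,0,0,0,-1]
    - [0.015,0.0275,0,0,0,0,-1]
    - [0.005,0.01,0,0,0,0,-1]
    - [0,0,0,0,0,0,-1]
    - [0,0,0,0,0,0,-1]

```text
time_s: 7.62
ee_pos: [0.6255, 0.0423, 0.1964]
eef_rot: [-3.141, 0.0, 0.164]
force: [-0.2, 0.2, -0.3]
grip_width: 0.0939
grip_force: 0.0
```

```bash
python3 - <<'E'
from h import *
import pickle
o=ctrl.get_obs(); m=ctrl.camera_model("wrist"); im=ctrl.camera("wrist")
pickle.dump((o,m),open("w3.pkl","wb")); cv2.imwrite("pics/w3.png",im); print(o["ee_pos"],o["eef_rot"])
b,g,r=[im[...,i].astype(int) for i in range(3)]
k=((b>g+12)&(r>g+5)).astype(np.uint8)
n,l,s,c=cv2.connectedComponentsWithStats(k)
for i in range(1,n):
    if s[i,4]>300:
        (u,v),rad=cv2.minEnclosingCircle(np.argwhere(l==i)[:,::-1].astype(np.float32)); print(s[i],c[i],u,v,rad,bp(m,(u,v),.056).round(4))
E
```

```text
[0.62548702 0.04228955 0.19644939] [-3.14127980e+00  3.43342939e-04  1.63993071e-01]
[ 254  112   54   55 2347] [280.64337452 139.06263315] 280.99578857421875 138.8361358642578 27.702470779418945 [[0.685 0.051 0.056]]
```

Emit:
play_rows:
  commands:
    - [0.02,0.0011,0,0,0,0,-1]
    - [0.025,0,0.015,0,0,0,-1]
    - [0.015,0,0.03,0,0,0,-1]
    - [0,0,0.035,0,0,0,-1]
    - [0,0,0.035,0,0,0,-1]
    - [0,0,0.025,0,0,0,-1]
    - [0,0,0.014,0,0,0,-1]
    - [0,0,0.005,0,0,0,-1]
    - [0,0,0,0,0,0,-1]
    - [0,0,0,0,0,0,1]
    - [0,0,0,0,0,0,1]
    - [0,0,0,0,0,0,1]
    - [0,0,0,0,0,0,1]
    - [0,0,0,0,0,0,1]
    - [0,0,0,0,0,0,1]
    - [0,0,0,0,0,0,1]

```text
time_s: 9.0
ee_pos: [0.6854, 0.0506, 0.0377]
eef_rot: [3.142, -0.0, 0.164]
force: [-0.9, -0.3, 2.1]
grip_width: 0.0549
grip_force: 20.0
```

Emit:
play_rows:
  commands:
    - [0,0,-0.01,0,0,0,1]
    - [0,0,-0.02,0,0,0,1]
    - [0,0,-0.03,0,0,0,1]
    - [0,0,-0.03,0,0,0,1]
    - [-0.0064,-0.0137,-0.01,0,0,0,1]
    - [-0.0128,-0.0273,0,0,0,0,1]
    - [-0.0128,-0.0273,0,0,0,0,1]
    - [-0.0128,-0.0273,0,0,0,0,1]
    - [-0.0128,-0.0273,0,0,0,0,1]
    - [-0.0128,-0.0273,0,0,0,0,1]
    - [-0.0128,-0.0273,0,0,0,0,1]
    - [-0.0128,-0.0273,0,0,0,0,1]
    - [-0.0128,-0.0273,0,0,0,0,1]
    - [-0.0128,-0.0273,0,0,0,0,1]
    - [-0.0128,-0.0273,0,0,0,0,1]
    - [-0.0128,-0.0273,0,0,0,0,1]
    - [-0.0064,-0.0137,0,0,0,0,1]
    - [0,0,0,0,0,0,1]
    - [0,0,0,0,0,0,1]

```text
time_s: 10.58
ee_pos: [0.4799, 0.3491, 0.138]
eef_rot: [3.142, -0.0, 0.166]
force: [0.4, 0.2, -2.1]
grip_width: 0.0551
grip_force: 20.0
```

Emit:
play_rows:
  commands:
    - [0,0,0.01,0,0,0,1]
    - [0,0,0.025,0,0,0,1]
    - [0,0,0.03,0,0,0,1]
    - [0,0,0.025,0,0,0,1]
    - [0,0,0.015,0,0,0,1]
    - [0,0,0.008,0,0,0,1]
    - [0,0,0.0045,0,0,0,1]
    - [0,0,0,0,0,0,1]
    - [0,0,0,0,0,0,1]
    - [0,0,0,0,0,0,-0.6]
    - [0,0,0,0,0,0,-0.6]
    - [0,0,0,0,0,0,-0.6]
    - [0,0,0,0,0,0,-0.6]
    - [0,0,-0.01,0,0,0,-0.6]
    - [0,0,-0.025,0,0,0,-0.6]
    - [0,0,-0.035,0,0,0,-0.6]
    - [0,0,-0.035,0,0,0,-0.6]
    - [0,0,-0.035,0,0,0,-0.6]
    - [0,0,-0.035,0,0,0,-0.6]
    - [0,0,0,0,0,0,-0.6]

```text
time_s: 12.25
ee_pos: [0.4819, 0.35, 0.2034]
eef_rot: [-3.137, -0.01, 0.165]
force: [0.4, -0.2, 0.4]
grip_width: 0.0752
grip_force: 0.0
```

Emit:
play_rows:
  commands:
    - [0,0.013,0,0,0,0,-1]
    - [0.0003,0.027,0,0,0,0,-1]
    - [0.0003,0.027,0,0,0,0,-1]
    - [0.0003,0.027,0,0,0,0,-1]
    - [0.0003,0.027,0,0,0,0,-1]
    - [0.0003,0.027,0,0,0,0,-1]
    - [0.0003,0.027,0,0,0,0,-1]
    - [0.0003,0.027,0,0,0,0,-1]
    - [0.0003,0.027,0,0,0,0,-1]
    - [0,0.007,0,0,0,0,-1]
    - [0,0,0,0,0,0,-1]
    - [0,0,0,0,0,0,-1]

```text
time_s: 13.25
ee_pos: [0.5207, 0.1163, 0.1944]
eef_rot: [-3.141, 0.001, 0.164]
force: [-0.2, -0.2, -0.3]
grip_width: 0.094
grip_force: 0.0
```

```bash
python3 - <<'E'
from h import *
import pickle
o=ctrl.get_obs(); m=ctrl.camera_model("wrist"); im=ctrl.camera("wrist"); t=ctrl.camera("top"); cv2.imwrite("pics/top3.png",t)
pickle.dump((o,m),open("w4.pkl","wb")); cv2.imwrite("pics/w4.png",im); print(o["ee_pos"],o["eef_rot"])
I=cv2.resize(im,None,fx=1.4,fy=1.4,interpolation=cv2.INTER_CUBIC)
for p in((.5814,.1274),):
  for r,z,c in((.0285,.07,(0,0,255)),(.0305,.026,(0,255,0))): cv2.polylines(I,[np.int32(circ(m,p,r,z)*1.4+.7)],True,c,1)
for p in((.3962,.335),(.480,.349),(.5635,.363)): cv2.polylines(I,[np.int32(circ(m,p,.036,.008)*1.4+.7)],True,(0,255,0),1)
cv2.polylines(I,[np.int32(circ(m,(.3962,.335),.026,.074)*1.4+.7)],True,(0,0,255),1)
cv2.polylines(I,[np.int32(circ(m,(.480,.349),.028,.038)*1.4+.7)],True,(0,0,255),1)
cv2.imwrite("pics/ov4.png",I)
E
```

```text
[0.52067038 0.11628003 0.19440248] [-3.14139372e+00  1.08204680e-03  1.63694840e-01]
```

View pics/ov4.png

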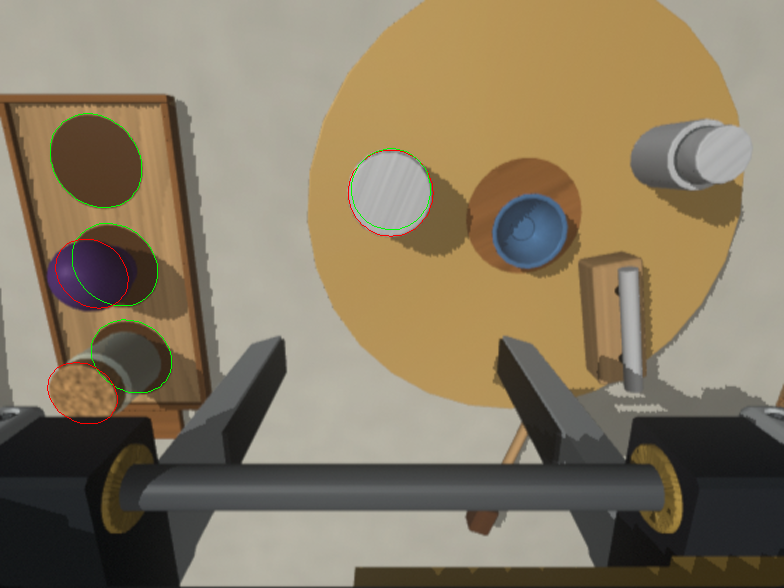

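The low tin's outline fits at (.581,.127). The jar (overlay at (85,390)) and ball (90,275) stand centred on their pads. Pick up the low tin.

Emit:
play_rows:
  commands:
    - [0.02,-0.0008,0,0,0,0,-1]
    - [0.026,0,0.015,0,0,0,-1]
    - [0.015,0,0.03,0,0,0,-1]
    - [0,0,0.035,0,0,0,-1]
    - [0,0,0.035,0,0,0,-1]
    - [0,0,0.025,0,0,0,-1]
    - [0,0,0.017,0,0,0,-1]
    - [0,0,0.006,0,0,0,-1]
    - [0,0,0,0,0,0,-1]
    - [0,0,0,0,0,0,1]
    - [0,0,0,0,0,0,1]
    - [0,0,0,0,0,0,1]
    - [0,0,0,0,0,0,1]
    - [0,0,0,0,0,0,1]
    - [0,0,0,0,0,0,1]
    - [0,0,0,0,0,0,1]

```text
time_s: 14.68
ee_pos: [0.5814, 0.1271, 0.0325]
eef_rot: [-3.142, -0.001, 0.164]
force: [-2.1, -0.3, 5.3]
grip_width: 0.0606
grip_force: 20.0
```

Emit:
play_rows:
  commands:
    - [0,0,-0.01,0,0,0,1]
    - [0,0,-0.02,0,0,0,1]
    - [0,0,-0.03,0,0,0,1]
    - [0,0,-0.03,0,0,0,1]
    - [0.0013,-0.0132,-0.01,0,0,0,1]
    - [0.0023,-0.0262,0,0,0,0,1]
    - [0.0023,-0.0262,0,0,0,0,1]
    - [0.0023,-0.0262,0,0,0,0,1]
    - [0.0023,-0.0262,0,0,0,0,1]
    - [0.0023,-0.0262,0,0,0,0,1]
    - [0.0023,-0.0262,0,0,0,0,1]
    - [0.0023,-0.0262,0,0,0,0,1]
    - [0.0023,-0.0262,0,0,0,0,1]
    - [0.0012,-0.0131,0,0,0,0,1]
    - [0,0,0,0,0,0,1]
    - [0,0,0,0,0,0,1]

```text
time_s: 16.02
ee_pos: [0.5628, 0.3633, 0.1314]
eef_rot: [3.141, 0.001, 0.165]
force: [-0.6, 0.4, -1.1]
grip_width: 0.0612
grip_force: 20.0
```

Emit:
play_rows:
  commands:
    - [0.0006,0.0004,0.01,0,0,0,1]
    - [0,0,0.025,0,0,0,1]
    - [0,0,0.03,0,0,0,1]
    - [0,0,0.025,0,0,0,1]
    - [0,0,0.015,0,0,0,1]
    - [0,0,0.008,0,0,0,1]
    - [0,0,0.003,0,0,0,1]
    - [0,0,0,0,0,0,1]
    - [0,0,0,0,0,0,1]
    - [0,0,0,0,0,0,-0.6]
    - [0,0,0,0,0,0,-0.6]
    - [0,0,0,0,0,0,-0.6]
    - [0,0,0,0,0,0,-0.6]
    - [0,0,-0.01,0,0,0,-0.6]
    - [0,0,-0.025,0,0,0,-0.6]
    - [0,0,-0.035,0,0,0,-0.6]
    - [0,0,-0.035,0,0,0,-0.6]
    - [0,0,-0.035,0,0,0,-0.6]
    - [0,0,-0.035,0,0,0,-0.6]
    - [0,0,0,0,0,0,-0.6]

```text
time_s: 17.68
ee_pos: [0.5656, 0.364, 0.2002]
eef_rot: [-3.138, -0.011, 0.165]
force: [0.2, -0.1, 0.3]
grip_width: 0.0746
grip_force: 0.0
```

Emit:
play_rows:
  commands:
    - [0,0,0,0,0,5.1,-1]
    - [-0.001,0.015,0,0,0,0,-1]
    - [-0.001,0.03,0,0,0,0,-1]
    - [-0.001,0.03,0,0,0,0,-1]
    - [-0.001,0.03,0,0,0,0,-1]
    - [-0.001,0.03,0,0,0,0,-1]
    - [-0.001,0.03,0,0,0,0,-1]
    - [-0.001,0.03,0,0,0,0,-1]
    - [-0.001,0.03,0,0,0,0,-1]
    - [-0.001,0.03,0,0,0,0,-1]
    - [-0.001,0.03,0,0,0,0,-1]
    - [-0.001,0.03,0,0,0,0,-1]
    - [-0.001,0.03,0,0,0,0,-1]
    - [-0.001,0.03,0,0,0,0,-1]
    - [-0.001,0.03,0,0,0,0,-1]
    - [-0.001,0.03,0,0,0,0,-1]
    - [-0.001,0,0,0,0,0,-1]
    - [0,0,0,0,0,0,-1]
    - [0,0,0,0,0,0,-1]

```text
time_s: 19.27
ee_pos: [0.5806, -0.0715, 0.1913]
eef_rot: [-3.142, -0.0, 0.075]
force: [-1.0, -0.1, 0.5]
grip_width: 0.0944
grip_force: 0.0
```

```bash
python3 - <<'E'
from h import *
import pickle
o=ctrl.get_obs(); m=ctrl.camera_model("wrist"); im=ctrl.camera("wrist")
pickle.dump((o,m),open("w5.pkl","wb")); cv2.imwrite("pics/w5.png",im); print(o["ee_pos"],o["eef_rot"])
d=im.max(2); Y,X=np.indices(d.shape)
n,l,s,c=cv2.connectedComponentsWithStats(((d<85)&(X>400)&(Y<300)).astype(np.uint8))
for i in range(1,n):
    if s[i,4]>800: print(s[i],bp(m,c[i],.008).round(4))
I=cv2.resize(im,None,fx=1.4,fy=1.4,interpolation=cv2.INTER_CUBIC)
for p in((.6405,-.0669),):
  for r,z,c in((.0175,.094,(0,0,255)),(.0225,.026,(0,255,0))): cv2.polylines(I,[np.int32(circ(m,p,r,z)*1.4+.7)],True,c,1)
cv2.polylines(I,[np.int32(circ(m,(.456,-.3405),.036,.008)*1.4+.7)],True,(0,255,0),1)
u=np.array([.0861,.0321])/np.hypot(.0861,.0321)
w=np.array([-u[1],u[0]]); c0=np.array([.5134,-.0622])
box=[np.r_[c0+a*.05*u+b*.019*w,.056] for a,b in((1,1),(1,-1),(-1,-1),(-1,1))]
cv2.polylines(I,[np.int32(pr(m,box)*1.4+.7)],True,(255,0,255),1)
cv2.imwrite("pics/ov5.png",I)
E
```

```text
[ 0.58059813 -0.07150856  0.19133184] [-3.14151633e+00 -3.90932331e-04  7.54197265e-02]
[ 449  196  100   42 3565] [[ 0.5662 -0.3403  0.008 ]]
[ 451  273   85   27 1319] [[ 0.468  -0.3466  0.008 ]]
```

View pics/ov5.png

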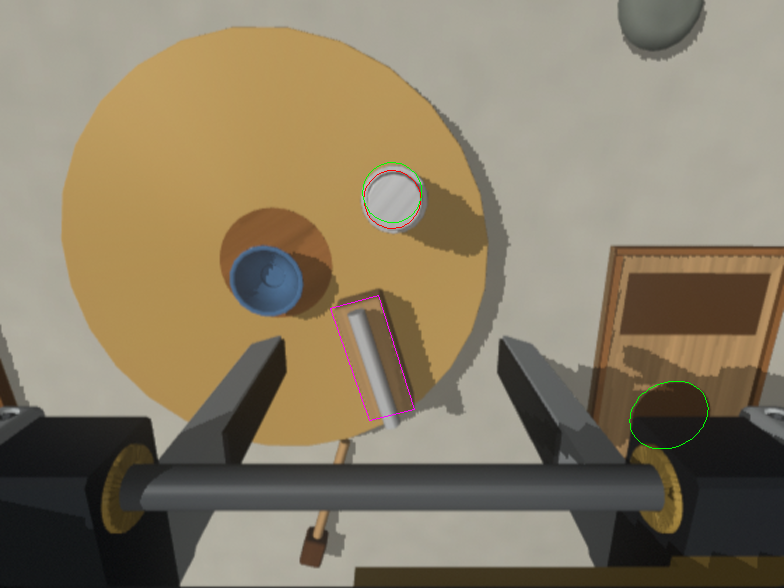

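The tall tin fits at (.640,-.0675). The chime's block outline fits at centre (.513,-.062) with yaw of about 20°. The oblong pad is at (695,305). Pick up the tall tin.

Emit:
play_rows:
  commands:
    - [0.02,0.0005,0,0,0,0,-1]
    - [0.0245,0,0.015,0,0,0,-1]
    - [0.015,0,0.03,0,0,0,-1]
    - [0,0,0.035,0,0,0,-1]
    - [0,0,0.035,0,0,0,-1]
    - [0,0,0.025,0,0,0,-1]
    - [0,0,0.012,0,0,0,-1]
    - [0,0,0.004,0,0,0,-1]
    - [0,0,0,0,0,0,-1]
    - [0,0,0,0,0,0,1]
    - [0,0,0,0,0,0,1]
    - [0,0,0,0,0,0,1]
    - [0,0,0,0,0,0,1]
    - [0,0,0,0,0,0,1]
    - [0,0,0,0,0,0,1]
    - [0,0,0,0,0,0,1]
    - [0,0,0,0,0,0,1]

```text
time_s: 20.73
ee_pos: [0.64, -0.0681, 0.035]
eef_rot: [3.142, -0.0, 0.075]
force: [-0.1, 0.0, 0.9]
grip_width: 0.0446
grip_force: 20.0
```

Emit:
play_rows:
  commands:
    - [0,0,-0.01,0,0,0,1]
    - [0,0,-0.02,0,0,0,1]
    - [0,0,-0.03,0,0,0,1]
    - [0,0,-0.03,0,0,0,1]
    - [-0.0095,0.0119,-0.01,0,0,0,1]
    - [-0.0185,0.0235,0,0,0,0,1]
    - [-0.0185,0.0235,0,0,0,0,1]
    - [-0.0185,0.0235,0,0,0,0,1]
    - [-0.0185,0.0235,0,0,0,0,1]
    - [-0.0185,0.0235,0,0,0,0,1]
    - [-0.0185,0.0235,0,0,0,0,1]
    - [-0.0185,0.0235,0,0,0,0,1]
    - [-0.0185,0.0235,0,0,0,0,1]
    - [-0.0185,0.0235,0,0,0,0,1]
    - [-0.0185,0.0235,0,0,0,0,1]
    - [-0.0095,0.0115,0,0,0,0,1]
    - [0,0,0,0,0,0,1]
    - [0,0,0,0,0,0,1]

```text
time_s: 22.23
ee_pos: [0.4553, -0.3415, 0.1348]
eef_rot: [-3.141, 0.0, 0.074]
force: [-0.3, -0.4, -0.5]
grip_width: 0.0446
grip_force: 20.0
```

```bash
python3 - <<'E'
from h import *
import pickle
o=ctrl.get_obs(); m=ctrl.camera_model("wrist"); im=ctrl.camera("wrist")
pickle.dump((o,m),open("w6.pkl","wb")); cv2.imwrite("pics/w6.png",im); print(o["ee_pos"],o["eef_rot"])
d=im.max(2); Y,X=np.indices(d.shape)
n,l,s,c=cv2.connectedComponentsWithStats(((d<110)&(X>150)&(X<420)&(Y<250)).astype(np.uint8))
for i in range(1,n):
    if s[i,4]>800: print(s[i],bp(m,c[i],.008).round(4))
I=im.copy()
p=o["ee_pos"]; zb=p[2]-.009
for q,r,z in((p,.0175,zb+.068),(p,.0225,zb+.048),((.456,-.341),.036,.008)): cv2.polylines(I,[np.int32(circ(m,q,r,z)+.5)],True,(0,0,255),1)
a=.075; R=np.array([[np.cos(a),-np.sin(a)],[np.sin(a),np.cos(a)]])
c0=np.array([.456,-.341])+R@[.11,0]; print(c0)
box=[np.r_[c0+R@[i*.028,j*.06],.008] for i,j in((1,1),(1,-1),(-1,-1),(-1,1))]
cv2.polylines(I,[np.int32(pr(m,box)+.5)],True,(0,255,0),1)
cv2.imwrite("pics/ov6.png",cv2.resize(I[20:360,120:460],None,fx=1.7,fy=1.7))
E
```

```text
[ 0.45532742 -0.34145167  0.13484772] [-3.14124098e+00  2.12224229e-04  7.37825317e-02]
[ 199   28  163  222 1093] [[ 0.544  -0.3012  0.008 ]]
[ 214   51  134   65 8451] [[ 0.5663 -0.334   0.008 ]]
[ 245  166   94   84 4298] [[ 0.4502 -0.347   0.008 ]]
[ 0.56569077 -0.33275773]
```

View pics/ov6.png

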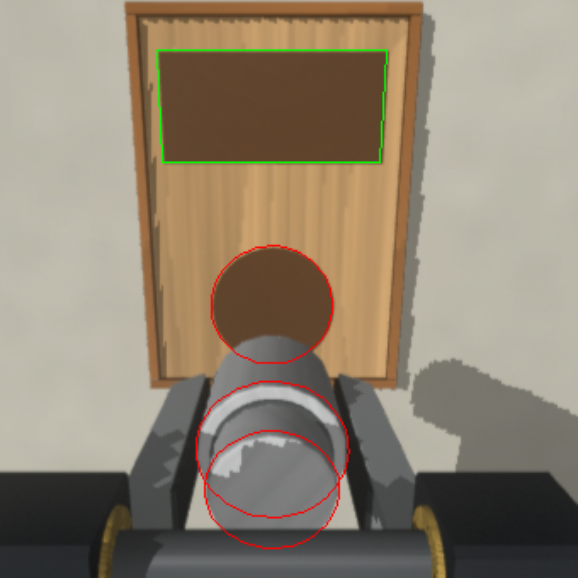

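The pads match the overlay, with the oblong centre at (.566,-.333) and yaw 4.3°. The tin is held within 2 mm. Place it.

Emit:
play_rows:
  commands:
    - [0.0022,-0.0003,0.01,0,0,0,1]
    - [0,0,0.025,0,0,0,1]
    - [0,0,0.03,0,0,0,1]
    - [0,0,0.025,0,0,0,1]
    - [0,0,0.015,0,0,0,1]
    - [0,0,0.008,0,0,0,1]
    - [0,0,0.0043,0,0,0,1]
    - [0,0,0,0,0,0,1]
    - [0,0,0,0,0,0,1]
    - [0,0,0,0,0,0,-0.5]
    - [0,0,0,0,0,0,-0.5]
    - [0,0,0,0,0,0,-0.5]
    - [0,0,0,0,0,0,-0.5]
    - [0,0,-0.01,0,0,0,-0.5]
    - [0,0,-0.025,0,0,0,-0.5]
    - [0,0,-0.035,0,0,0,-0.5]
    - [0,0,-0.035,0,0,0,-0.5]
    - [0,0,-0.035,0,0,0,-0.5]
    - [0,0,-0.035,0,0,0,-0.5]
    - [0,0,0,0,0,0,-0.5]

```text
time_s: 23.95
ee_pos: [0.4599, -0.342, 0.2008]
eef_rot: [3.134, -0.008, 0.075]
force: [0.7, -0.2, 0.6]
grip_width: 0.0708
grip_force: 0.0
```

Emit:
play_rows:
  commands:
    - [0,0,0,0,0,-5.4,-0.5]
    - [0,0,0,0,0,-5.4,-0.5]
    - [0,0,0,0,0,-5.3,-0.5]
    - [0.004,-0.012,0,0,0,0,-0.5]
    - [0.008,-0.0241,0,0,0,0,-0.5]
    - [0.008,-0.0241,0,0,0,0,-0.5]
    - [0.008,-0.0241,0,0,0,0,-0.5]
    - [0.008,-0.0241,0,0,0,0,-0.5]
    - [0.008,-0.0241,0,0,0,0,-0.5]
    - [0.008,-0.0241,0,0,0,0,-0.5]
    - [0.008,-0.0241,0,0,0,0,-0.5]
    - [0.008,-0.0241,0,0,0,0,-0.5]
    - [0.008,-0.0241,0,0,0,0,-0.5]
    - [0.004,-0.012,0,0,0,0,-0.5]
    - [0,0,0,0,0,0,-0.5]
    - [0,0,0,0,0,0,-0.5]

```text
time_s: 25.28
ee_pos: [0.449, -0.0863, 0.193]
eef_rot: [3.141, -0.001, 0.356]
force: [0.5, -1.1, 0.0]
grip_width: 0.0703
grip_force: 0.0
```

```bash
python3 - <<'E'
from h import *
import pickle
o=ctrl.get_obs(); m=ctrl.camera_model("wrist"); im=ctrl.camera("wrist")
pickle.dump((o,m),open("w7.pkl","wb")); cv2.imwrite("pics/w7.png",im); print(o["ee_pos"],o["eef_rot"])
a=np.radians(20.4); R=np.array([[np.cos(a),-np.sin(a)],[np.sin(a),np.cos(a)]]); c0=np.array([.5134,-.0622])
S=2.2; x0,y0=120,40
I=cv2.resize(im[y0:y0+270,x0:x0+360],None,fx=S,fy=S,interpolation=cv2.INTER_CUBIC)
for z,c in((.056,(0,0,255)),(.026,(0,255,0))):
    box=[np.r_[c0+R@[i*.05,j*.019],z] for i,j in((1,1),(1,-1),(-1,-1),(-1,1))]
    cv2.polylines(I,[np.int32((pr(m,box)-[x0,y0])*S+1)],True,c,1)
cv2.imwrite("pics/ov7.png",I)
E
```

```text
[ 0.44898343 -0.08634906  0.19302858] [ 3.14113459e+00 -5.25352151e-04  3.55746814e-01]
```

View pics/ov7.png

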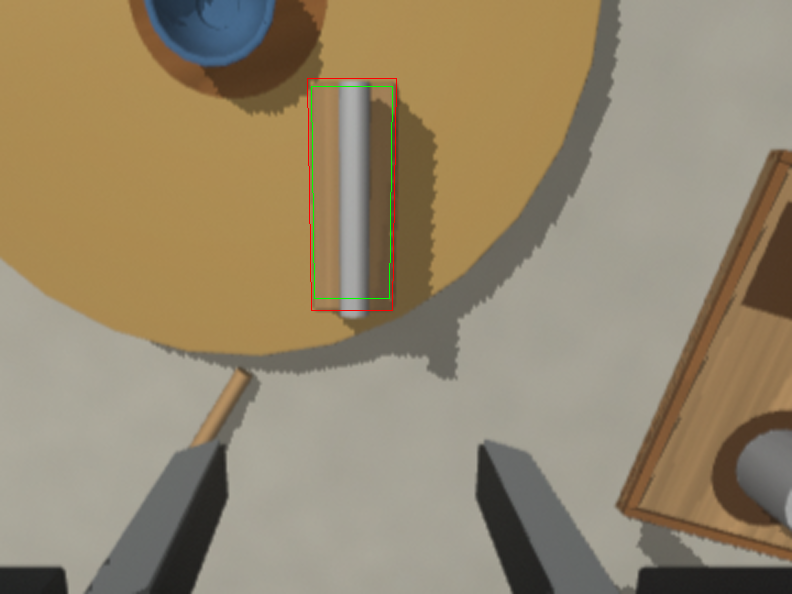

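The outline fits at (.513,-.062), yaw 20.4°, aligned with the fingers. Grip the chime.

Emit:
play_rows:
  commands:
    - [0.02,-0.0002,0,0,0,0,-0.5]
    - [0.028,0,0.014,0,0,0,-0.5]
    - [0.0208,0,0.03,0,0,0,-0.5]
    - [0,0,0.035,0,0,0,-0.5]
    - [0,0,0.035,0,0,0,-0.5]
    - [0,0,0.025,0,0,0,-0.5]
    - [0,0,0.017,0,0,0,-0.5]
    - [0,0,0.006,0,0,0,-0.5]
    - [0,0,0,0,0,0,-0.5]
    - [0,0,0,0,0,0,1]
    - [0,0,0,0,0,0,1]
    - [0,0,0,0,0,0,1]
    - [0,0,0,0,0,0,1]
    - [0,0,0,0,0,0,1]
    - [0,0,0,0,0,0,1]
    - [0,0,0,0,0,0,1]

```text
time_s: 26.67
ee_pos: [0.5138, -0.0628, 0.0312]
eef_rot: [3.141, -0.001, 0.357]
force: [-1.4, 0.8, 6.1]
grip_width: 0.0377
grip_force: 20.0
```

Emit:
play_rows:
  commands:
    - [0,0,-0.01,0,0,0,1]
    - [0,0,-0.02,0,0,0,1]
    - [0,0,-0.03,0,0,0,1]
    - [0,0,-0.03,0,0,0,1]
    - [-0.0023,0.0136,-0.01,0,0,0,1]
    - [-0.0045,0.0271,0,0,0,0,1]
    - [-0.0045,0.0271,0,0,0,0,1]
    - [-0.0045,0.0271,0,0,0,0,1]
    - [-0.0045,0.0271,0,0,0,0,1]
    - [-0.0045,0.0271,0,0,0,0,1]
    - [-0.0045,0.0271,0,0,0,0,1]
    - [-0.0045,0.0271,0,0,0,0,1]
    - [-0.0045,0.0271,0,0,0,0,1]
    - [-0.0045,0.0271,0,0,0,0,1]
    - [-0.0023,0.0136,0,0,0,0,1]
    - [0,0,0,0,0,0,1]

```text
time_s: 28.0
ee_pos: [0.5651, -0.3358, 0.1293]
eef_rot: [-3.141, 0.001, 0.354]
force: [-0.5, 0.3, -0.8]
grip_width: 0.0379
grip_force: 20.0
```

Emit:
play_rows:
  commands:
    - [0,0,0,0,0,-3,1]
    - [0,0,0,0,0,-5,1]
    - [0,0,0,0,0,-6,1]
    - [0,0,0,0,0,-6,1]
    - [0,0,0,0,0,-6,1]
    - [0,0,0,0,0,-6,1]
    - [0,0,0,0,0,-6,1]
    - [0,0,0,0,0,-6,1]
    - [0,0,0,0,0,-6,1]
    - [0,0,0,0,0,-6,1]
    - [0,0,0,0,0,-6,1]
    - [0,0,0,0,0,-5,1]
    - [0,0,0,0,0,-4,1]
    - [0,0,0,0,0,-2.9,1]
    - [0,0,0,0,0,0,1]
    - [0,0,0,0,0,0,1]

```text
time_s: 29.33
ee_pos: [0.5656, -0.3323, 0.1303]
eef_rot: [-3.141, -0.0, 1.645]
force: [-0.4, -0.0, -2.4]
grip_width: 0.038
grip_force: 20.0
```

```bash
python3 - <<'E'
from h import *
import pickle
o=ctrl.get_obs(); m=ctrl.camera_model("wrist"); im=ctrl.camera("wrist")
pickle.dump((o,m),open("w8.pkl","wb")); cv2.imwrite("pics/w8.png",im); print(o["ee_pos"],o["eef_rot"],o["force"])
I=im.copy(); p=o["ee_pos"]; y=o["eef_rot"][2]
def box(c0,a,hx,hy,z,col):
    R=np.array([[np.cos(a),-np.sin(a)],[np.sin(a),np.cos(a)]])
    cv2.polylines(I,[np.int32(pr(m,[np.r_[c0+R@[i*hx,j*hy],z] for i,j in((1,1),(1,-1),(-1,-1),(-1,1))])+.5)],True,col,1)
box(np.array([.566,-.333]),.075,.028,.06,.008,(0,255,0)); box(p[:2],y,.05,.019,p[2]-.005+.03,(0,0,255))
cv2.imwrite("pics/ov8.png",cv2.resize(I,None,fx=1.4,fy=1.4))
E
```

```text
[ 0.56561956 -0.33232897  0.13027109] [-3.14104586e+00 -4.77938629e-04  1.64473892e+00] [-0.40180166 -0.03622237 -2.42277813]
```

View pics/ov8.png

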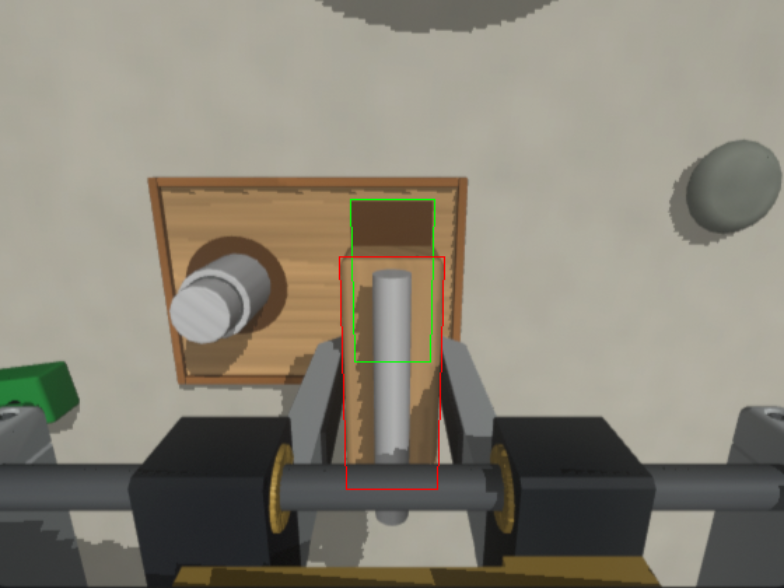

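The block is aligned with the pad, and the tall tin stands centred on its pad at (230,290). I'll lower and open only to 52 mm, because the rim is near.

Emit:
play_rows:
  commands:
    - [-0.0007,0.0003,0.01,0,0,0,1]
    - [0,0,0.025,0,0,0,1]
    - [0,0,0.03,0,0,0,1]
    - [0,0,0.025,0,0,0,1]
    - [0,0,0.015,0,0,0,1]
    - [0,0,0.008,0,0,0,1]
    - [0,0,0.0035,0,0,0,1]
    - [0,0,0,0,0,0,1]
    - [0,0,0,0,0,0,1]
    - [0,0,0,0,0,0,-0.1]
    - [0,0,0,0,0,0,-0.1]
    - [0,0,0,0,0,0,-0.1]
    - [0,0,0,0,0,0,-0.1]
    - [0,0,-0.01,0,0,0,-0.1]
    - [0,0,-0.025,0,0,0,-0.1]
    - [0,0,-0.035,0,0,0,-0.1]
    - [0,0,-0.035,0,0,0,-0.1]
    - [0,0,-0.035,0,0,0,-0.1]
    - [0,0,-0.035,0,0,0,-0.1]
    - [0,0,0,0,0,0,-0.1]

```text
time_s: 31.05
ee_pos: [0.5681, -0.3343, 0.1982]
eef_rot: [3.132, 0.007, 1.646]
force: [0.9, -0.4, 0.9]
grip_width: 0.0513
grip_force: 0.0
```

Emit:
play_rows:
  commands:
    - [-0.02,0,-0.01,0,0,0,-0.1]
    - [-0.03,0,-0.01,0,0,0,-0.1]
    - [-0.03,0,-0.01,0,0,0,-0.1]
    - [-0.02,0,0,0,0,0,-0.1]
    - [0,0,0,0,0,0,-0.1]
    - [0,0,0,0,0,0,-0.1]
    - [0,0,0,0,0,0,-0.1]

```text
time_s: 31.63
ee_pos: [0.5738, -0.4322, 0.2192]
eef_rot: [-3.141, -0.0, 1.647]
force: [-0.9, -0.4, -0.0]
grip_width: 0.0518
grip_force: 0.0
```

```bash
python3 - <<'E'
from h import *
o=ctrl.get_obs(); m=ctrl.camera_model("wrist"); im=ctrl.camera("wrist"); t=ctrl.camera("top"); mt=ctrl.camera_model("top")
print(o["time_s"],o["ee_pos"],o["eef_rot"],o["force"])
a=.075;R=np.array([[np.cos(a),-np.sin(a)],[np.sin(a),np.cos(a)]]);c0=np.array([.566,-.333])
B=lambda hx,hy,z:[np.r_[c0+R@[i*hx,j*hy],z] for i,j in((1,1),(1,-1),(-1,-1),(-1,1))]
for hx,hy,z,c in((.028,.06,.008,(0,255,0)),(.019,.05,.038,(0,0,255))): cv2.polylines(im,[np.int32(pr(m,B(hx,hy,z))+.5)],True,c,1)
A=cv2.resize(im[0:400,80:480],(400,400)); T=cv2.resize(t[90:280,85:440],None,fx=2.2,fy=2.2,interpolation=cv2.INTER_CUBIC)
cv2.imwrite("pics/fin_w.png",A); cv2.imwrite("pics/fin_t.png",T)
E
```

```text
31.6333 [ 0.57382045 -0.43224483  0.21917416] [-3.14149591e+00 -3.52119090e-04  1.64655394e+00] [-0.9171221  -0.42695019 -0.03588118]
```

View pics/fin_w.png

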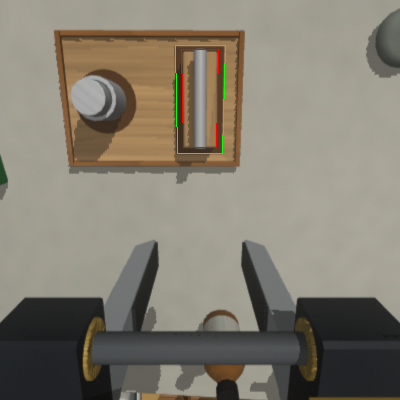

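View pics/fin_t.png

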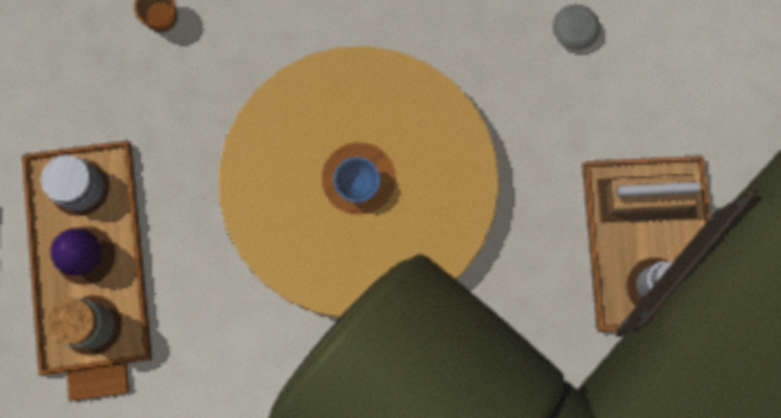

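Wrist crop: the chime (200,98) lies inside its pad outline with the bar on top, and the tall tin (100,98) is on its pad. Top crop: low tin, ball and jar at (72,182), (77,252) and (85,325) stand on their pads, the bowl is in place at (357,180), and the arm touches nothing. Hand in.

```bash
python3 -c "
from station import ctrl
print(ctrl.hand_in())"
```

```text
the job is handed in; nothing more can be done
None
```

Both kits are made up in the order asked and the job was handed in at about 32 s; the last pictures show all five things upright and centred on their pads to within a few millimetres, with the bowl undisturbed.

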